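# Set a nozzle cartridge on the tilted stand, nozzle facing the port

## Task

The round cartridge with the side nozzle stands tight between two specimen cups: first slide it along the worktop, still standing, until it is at least 2 cm clear of both cups, leaving the cups where they stand. Then pick it up and set it on the round seat of the tilted stand, bottom flat on the sloping deck just above the two low stops, turned about its own axis so that its nozzle points straight at the port block, and let go of it there.

Things in the scene. Friction and masses are not known exactly. Their poses are not given: they have to be found in the camera images.
- cartridge_center (a point): Centre of the loose white cartridge (0.2 kg), on its axis (z), 42 mm above its underside. Round body 60 mm across, 52 mm high; above it a plain round neck, 40 mm across, from 52 to 84 mm (grasp it here, at any angle round it). A nozzle sticks out along -x. It starts standing on the worktop between the two cups and touching them, nozzle within 35 degrees of straight out of the row on the robot's side.
- nozzle_tip (a point): Outer end of the cartridge's one nozzle, on the nozzle's centre line: 62 mm from the cartridge's axis along its -x, 30 mm above its underside. The nozzle is 13 mm thick (17 mm at its root). Axes as the cartridge's.
- cup_left_center (a point): Centre, half-way up, of the screw-lid specimen cup left of the cartridge: loose, 0.15 kg, 59 mm high, 58 mm across at the lid, 52 mm below it. The cups stand 116 mm apart (centres); the cartridge's axis lies 10 mm off the line between them, on the robot's side, so it can be pushed out of the row towards the robot from the far side.
- cup_right_center (a point): Centre, half-way up, of the like cup right of the cartridge: loose, 0.15 kg, 59 mm high, 58 mm across at the lid, 52 mm below it.
- deck: Sloping deck of the fixed stand. Origin: centre of the flat round seat (grey disc, 68 mm across) on its upper face, 47 mm above the worktop. z: the deck's normal, 25 degrees from vertical, leaning to the robot's side; x: up the slope; y: to the port. Deck: 58 mm up and down the slope, -62 to 106 mm in y. Two stops, 14 mm high, below the seat touch a 60 mm body whose axis is 2.5 mm down the slope.
- port (a point): Centre of the round steel port (23 mm across) on the face of the port block, 30 mm above the deck (the nozzle's height), 76 mm from the seat's centre along the deck's y. The block (32 by 22 mm, 45 mm high) reaches from y = 79 to 101 mm; a dark line on block and deck marks the y axis. With the cartridge seated and turned rightly the nozzle's end is about 14 mm from the port.
There are look-alikes about, which are no part of the job. Leave any purple or turquoise look-alike of the part that bears cartridge_center alone.

How it is judged:
On the way:
1. the cartridge stands on the worktop at least 2 cm clear of both cups (horizontal distance between cartridge_center and cup_left_center above 0.078 m and horizontal distance between cartridge_center and cup_right_center above 0.078 m and height (world z) of cartridge_center below 0.046 m and angle between cartridge_center's own z axis and vertical below 0.12 rad), for 0.2 s.
At the end, for the whole second after the job is handed in: The cartridge rests with its bottom flat on the sloping deck (axis within 4 degrees of the deck's normal), its axis within 10 mm of the seat's centre along and across the slope, its nozzle pointing at the port within 8.6 degrees; it has been let go (x of cartridge_center in the frame of deck between -0.01 and 0.01 m and y of cartridge_center in the frame of deck between -0.01 and 0.01 m and z of cartridge_center in the frame of deck between 0.038 and 0.046 m and angle between the z axis of cartridge_center and the z axis of deck, either way round below 0.07 rad and angle between the x axis of cartridge_center and the y axis of deck, either way round below 0.15 rad and y of nozzle_tip in the frame of deck above 0.04 m); the robot touches nothing.
It fails at once if the left cup shifted by more than 15 mm or tipped over (distance of cup_left_center from where it was at the start of the episode above 0.015 m or angle between cup_left_center's own z axis and vertical above 0.5 rad).
It fails at once if the right cup shifted by more than 15 mm or tipped over (distance of cup_right_center from where it was at the start of the episode above 0.015 m or angle between cup_right_center's own z axis and vertical above 0.5 rad).
It also fails if it takes over 54 s, if anything falls off the work surface, if the arm or the gripper's body presses on something with over 40 N, if the wrist force passes 120 N, or if a joint passes its speed limit or range.

## Robot

A 6-joint arm with a two-finger parallel gripper is mounted at the origin on a cart in front of the work surface, level with it; the furniture and walls round the work are solid. World frame = base frame: x ahead of the robot, y to its left, z up, the work surface at z = 0. Lengths are in m, angles in rad, forces in N, time in s.
With the tool pointing down it reaches from about 0.325 to 0.775 m from the base axis. Payload 5.5 kg.
Tool frame: the origin (TCP) lies between the finger pads; the fingertips stand 8 mm ahead of it and the grasp point (between the pads) lies 11 mm behind it (tcp_to_tips is the distance from the TCP to the fingertips, in m); z points along the fingers, y is the direction in which the jaws open and shut (so a half turn about z gives the same grasp; the last joint's range is limited). The gripper opens to 88 mm and grips with 3 to 60 N. Pads are 20 mm wide; open, the fingers measure 115 mm over their backs; the gripper's body (75 mm by 178 mm) begins 61 mm behind the grasp point.
Start: joints at [-1.167, 0.091, 1.231, -0, 1.82, -0.057], TCP at [0.267, -0.537, 0.192] pointing down, gripper open.
Joint ranges: [-2.87, 2.87], [-0.86, 2.18], [0.17, 2.46], [-1.51, 4.65], [0.06, 2.69], [-2.65, 2.65]. Speed limits (rad/s): [2.57, 2.57, 3.01, 3.14, 3.14, 3.14].

## Interface

Orientations are given as a unit quaternion [w, x, y, z].
In Python, from bench import * gives the robot as it stands. Calls block until the motion is done:
- move_to(position, orientation): joint-space move of the TCP to a pose.
- move_l(position, speed=0.15, orientation=None): straight line of the TCP; orientation=None keeps the orientation; speed is the mean speed in m/s.
- movej(angles): joint-space move.
- gripper_open() and close(): open the fingers fully, or close them until they stop; the grip force is fixed at half the most.
- hold(seconds).
- inverse_kinematics(position, orientation): joint angles nearest the present ones, or None.
- state(): the state.
- get_image(name): name is "scene" or "top" or "wrist"; returns a dict with "frame" (420x560x3 uint8, blue, green, red), "depth" (420x560 float32, m along the optical axis (not along the pixel's ray), 0 where there is no reading), "camera_matrix" (3x3 intrinsics, pixels), "view" (4x4, takes a point from world to camera coordinates). Camera axes: x right, y up, looking along -z (the intrinsics and any distortion apply to the point x, -y, -z); pixel columns grow to the right and rows downward; lengths in m; the calibration is good to about 2 mm. A picture is of the moment at which its call begins.
A pose or a line that the arm cannot do raises IKError and nothing moves.
- job_done(): hands the job in, once; it reports no verdict.
The state is a dict: "time": time; "joint_pos": joint angles; "dq": joint speeds; "joint_torque": joint torques, N m; "ee_pos": TCP position; "ee_rot": TCP orientation; "ft_force": force on the tool from outside, world axes, zero at the start; "moment": the same for the moment, N m; "finger_gap": finger opening in m.
Only numpy, scipy, OpenCV 4.12 (cv2) and the standard library are available. Lean on these libraries where they do the work, as an engineer would, in place of code of your own. Each camera call takes 0.05 s, during which the arm holds its last target.

## Working session

There is one attempt and no reset: what is moved stays moved. The work goes in short steps, each a Python script; the robot and the scene stay as the last script left them, time stands still between calls to the robot, and variables do not carry over. Pictures are saved under pics/ and viewed, and the job is handed in when it is done.

```bash
ls; mkdir -p pics; python3 - <<'E'
from bench import *
import cv2,numpy as np,pickle
for n in ["scene","top","wrist"]:
    im=get_image(n); cv2.imwrite(f"pics/{n}0.png",im["frame"]); pickle.dump(im,open(f"pics/{n}0.pkl","wb"))
    print(n,np.round(im["camera_matrix"],1).tolist(),np.round(im["view"],3).tolist(),(im["depth"]>0).mean())
print(state())
E
```

```text
pics
scene [[466.1, 0.0, 275.5], [0.0, 466.1, 215.8], [0.0, 0.0, 1.0]] [[-0.439, -0.899, -0.008, 0.171], [0.585, -0.292, 0.757, -0.379], [-0.682, 0.328, 0.653, -1.093], [0.0, 0.0, 0.0, 1.0]] 0.9959566326530612
top [[474.9, 0.0, 276.7], [0.0, 474.9, 199.2], [0.0, 0.0, 1.0]] [[-0.027, -0.999, -0.033, -0.037], [0.982, -0.033, 0.186, -0.525], [-0.187, -0.028, 0.982, -1.331], [0.0, 0.0, 0.0, 1.0]] 0.9959481292517007
wrist [[318.0, 0.0, 281.3], [0.0, 318.0, 206.8], [0.0, 0.0, 1.0]] [[0.444, -0.896, -0.003, -0.599], [0.853, 0.423, -0.306, 0.037], [0.276, 0.134, 0.952, -0.392], [0.0, 0.0, 0.0, 1.0]] 0.9962202380952381
{'time': 0.15, 'joint_pos': array([-1.16667659e+00,  9.16619076e-02,  1.23162519e+00, -4.39834006e-05,
        1.81976846e+00, -5.66473014e-02]), 'dq': array([-8.44446347e-04, -1.74073661e-03, -2.73939052e-03,  1.77731264e-03,
        2.11222162e-03, -7.65949168e-06]), 'joint_torque': array([ 1.05602365e-03, -4.47046602e+01, -4.06906235e+01,  6.98697777e-02,
        2.75095023e-02, -1.49037346e-04]), 'ee_pos': array([ 0.26668813, -0.5371749 ,  0.19117203]), 'ee_rot': array([-7.16757945e-04,  9.73579863e-01,  2.28345603e-01, -1.47438440e-04]), 'ft_force': array([-1.3464168 ,  0.46772046,  0.08062723]), 'moment': array([-0.01125627, -0.0145737 ,  0.04081318]), 'finger_gap': 0.0880098947103883}
```

View pics/scene0.png

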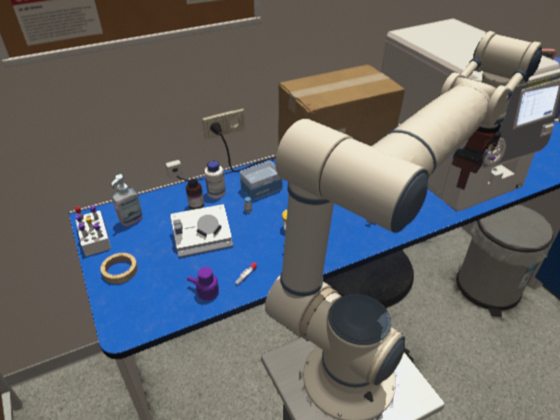

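View pics/top0.png

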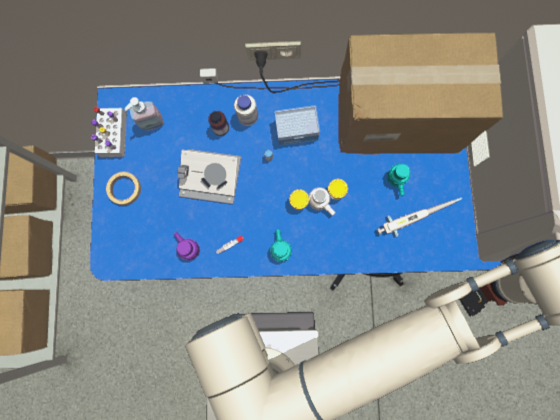

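```bash
python3 - <<'E'
import cv2,numpy as np
f=cv2.imread("pics/top0.png")
a=cv2.resize(f[165:235,270:370],None,fx=6,fy=6,interpolation=cv2.INTER_CUBIC)[:, :]
b=cv2.resize(f[140:210,170:250],None,fx=6,fy=6,interpolation=cv2.INTER_CUBIC)
cv2.imwrite("pics/cropa.png",a);cv2.imwrite("pics/cropb.png",b)
E
```

```text
(no output)
```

View pics/cropa.png

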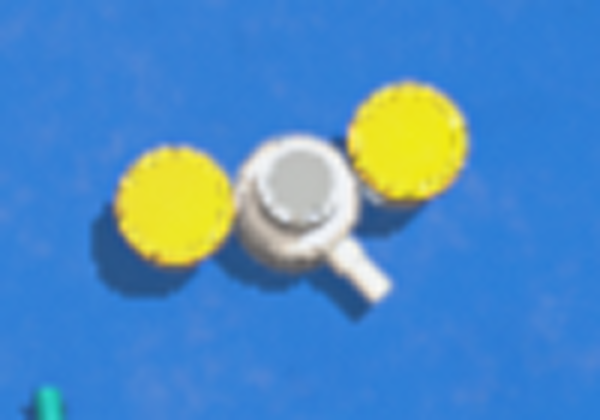

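View pics/cropb.png

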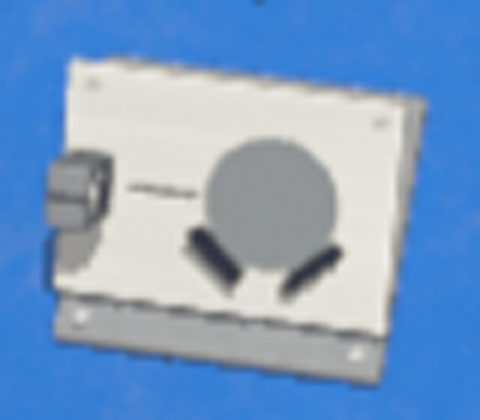

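```bash
cat > h.py <<'E'
import cv2,numpy as np,pickle
def ray(im,uv):
    K=im["camera_matrix"];V=np.array(im["view"]);R=V[:3,:3];t=V[:3,3]
    o=-R.T@t; d=np.linalg.inv(K)@np.array([uv[0],uv[1],1.]); d=R.T@(d*[1,-1,-1]); return o,d
def onz(im,uv,z):
    o,d=ray(im,uv); return o+d*(z-o[2])/d[2]
def proj(im,p):
    V=np.array(im["view"]);c=V[:3,:3]@np.asarray(p)+V[:3,3]; q=im["camera_matrix"]@(c*[1,-1,-1]); return q[:2]/q[2]
def comps(mask,mina=30):
    n,l,s,c=cv2.connectedComponentsWithStats(mask.astype(np.uint8))
    return [(c[i],s[i],l==i) for i in range(1,n) if s[i][4]>=mina]
def ell(m):
    c,_=cv2.findContours(m.astype(np.uint8),cv2.RETR_EXTERNAL,cv2.CHAIN_APPROX_NONE)
    c=max(c,key=cv2.contourArea); return cv2.fitEllipse(cv2.convexHull(c))
E
python3 - <<'E'
from h import *
im=pickle.load(open("pics/top0.pkl","rb")); hsv=cv2.cvtColor(im["frame"],cv2.COLOR_BGR2HSV).astype(int)
H,S,V=hsv[...,0],hsv[...,1],hsv[...,2]
for c,s,m in comps((H>22)&(H<35)&(S>130)&(V>120),100): print("yel",c,s,onz(im,c,.059).round(4))
low=(S<60)
for c,s,m in comps(low[165:235,270:370],20): print("white",c+[270,165],s)
g=(S<60)&(V>120)&(V<215)
for c,s,m in comps(g[165:235,270:370],20): c=c+[270,165];print("gray",c,s,onz(im,c,.084).round(4))
g=(S<60)&(V>90)&(V<175)
for c,s,m in comps(g[140:210,170:250],30): c=c+[170,140];print("seat",c,s,onz(im,c,.047).round(4),ell(m))
for uv in [(300+31-0,0)]: pass
print("tip",onz(im,(270+380/6,165+291/6),.030))
E
```

```text
yel [337.41454545 188.39272727] [328 179  19  19 275] [ 0.5472 -0.2288  0.059 ]
yel [298.79359431 199.07829181] [290 190  19  19 281] [ 0.5196 -0.1165  0.059 ]
white [320.51121076 199.63452915] [ 38  23  31  27 446]
gray [317.98604651 199.26046512] [ 38  25  24  25 215] [ 0.5126 -0.1701  0.084 ]
gray [328.92 196.28] [55 24  9 16 25] [ 0.5201 -0.2012  0.084 ]
seat [237.74509804 166.33333333] [66 16  5 28 51] [0.6264 0.0599 0.047 ] ((186.0599365234375, 1370.05712890625), (44.45273971557617, 2721.32958984375), 175.02420043945312)
seat [214.19954649 175.21995465] [ 31  23  26  27 441] [0.6019 0.1299 0.047 ] ((43.99699401855469, 36.67828369140625), (25.70319175720215, 27.07594871520996), 33.36735916137695)
seat [182.5952381  173.64285714] [  8  25  11  21 168] [0.61   0.2238 0.047 ] ((12.571508407592773, 33.40210723876953), (10.47632122039795, 23.024843215942383), 10.83829116821289)
seat [206.58181818 195.68636364] [  9  48  56  16 440] [0.541  0.1525 0.047 ] ((38.03313446044922, 54.09813690185547), (16.582534790039062, 62.841922760009766), 96.03765869140625)
tip [ 0.47893091 -0.2161217   0.03      ]
```

```bash
cat >> h.py <<'E'
from scipy.spatial.transform import Rotation as Ro
def down(yaw):  # tool z down, jaw (tool y) direction at yaw in world
    y=np.array([np.cos(yaw),np.sin(yaw),0]);z=np.array([0,0,-1.]);x=np.cross(y,z)
    q=Ro.from_matrix(np.c_[x,y,z]).as_quat(); return [q[3],q[0],q[1],q[2]]
def grab(n,name):
    from bench import get_image
    im=get_image(n);cv2.imwrite(f"pics/{name}.png",im["frame"]);pickle.dump(im,open(f"pics/{name}.pkl","wb"));return im
E
python3 - <<'E'
from bench import *
from h import *
im=pickle.load(open("pics/wrist0.pkl","rb"))
s=state();q=s["ee_rot"];R=Ro.from_quat([q[1],q[2],q[3],q[0]])
o,d=ray(im,(280,210)); print("cam in tool",R.inv().apply(o-s["ee_pos"]),R.inv().apply(d))
move_l([0.30,-0.40,0.33],0.2)
print(state()["time"])
for nyaw in [-166,14]:
  for p in [(0.40,-0.10,0.33)]:
    j=inverse_kinematics(p,down(np.radians(nyaw)));print(nyaw,j)
E
```

```text
cam in tool [ 0.08460875 -0.00035957 -0.1914466 ] [-0.31596979 -0.00535293  0.94881628]
1.2917
-166 [-3.27534520e-01 -3.26607755e-01  1.36531853e+00 -4.44089210e-16
  2.10288188e+00  2.56971204e+00]
14 [-3.27534520e-01 -3.26607755e-01  1.36531853e+00 -4.44089210e-16
  2.10288188e+00 -5.71880615e-01]
```

```bash
python3 - <<'E'
from bench import *
from h import *
move_to([0.50,-0.15,0.26],down(np.radians(14)))
hold(.2); grab("wrist","w1")
move_to([0.57,0.09,0.26],down(np.radians(0)))
hold(.2); grab("wrist","w2")
print(state()["time"],state()["joint_pos"])
E
```

```text
4.0167 [ 9.55615937e-02  5.34040587e-02  1.14864443e+00 -1.73748094e-04
  1.93913634e+00  9.72994089e-02]
```

View pics/w1.png

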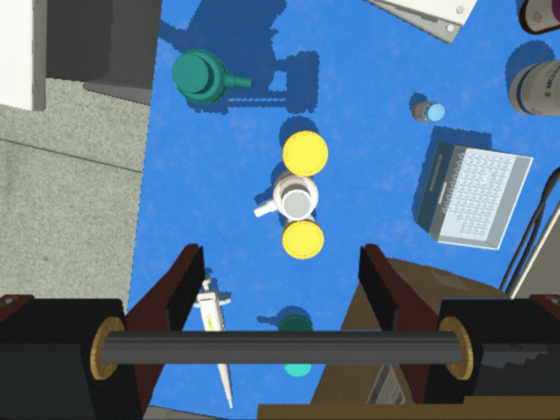

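View pics/w2.png

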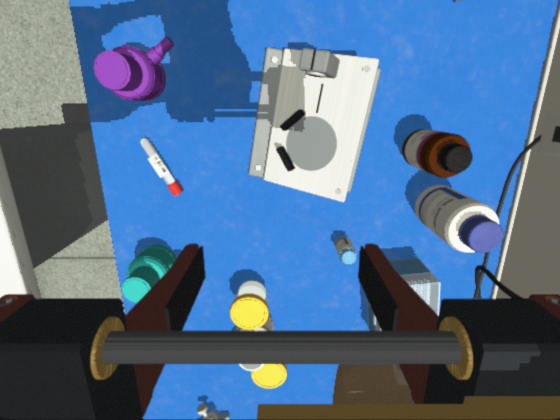

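```bash
python3 - <<'E'
from h import *
im=pickle.load(open("pics/w1.pkl","rb")); hsv=cv2.cvtColor(im["frame"],cv2.COLOR_BGR2HSV).astype(int)
H,S,V=[hsv[...,i] for i in range(3)]
for c,s,m in comps((H>22)&(H<35)&(S>130)&(V>120),300): print("yel",c,s[2:],onz(im,ell(m)[0],.059).round(4))
# neck top
roi=np.zeros(H.shape,bool);roi[165:225,245:325]=1
g=(S<60)&(V>140)&(V<215)&roi
for c,s,m in comps(g,60): print("gray",c,s,onz(im,c,.084).round(4),ell(m))
w=(S<70)&(V>90)&roi
cv2.imwrite("pics/w1c.png",cv2.resize(im["frame"][165:225,245:325],None,fx=8,fy=8,interpolation=cv2.INTER_CUBIC))
im2=pickle.load(open("pics/w2.pkl","rb")); 
cv2.imwrite("pics/w2c.png",cv2.resize(im2["frame"][35:210,240:390],None,fx=4,fy=4,interpolation=cv2.INTER_CUBIC)[:600])
hsv=cv2.cvtColor(im2["frame"],cv2.COLOR_BGR2HSV).astype(int)
H,S,V=[hsv[...,i] for i in range(3)]
print("seatpx",hsv[143,312],hsv[100,340])
roi=np.zeros(H.shape,bool);roi[105:180,270:345]=1
g=(S<60)&(V>100)&(V<hsv[143,312,2]+18)&roi
for c,s,m in comps(g,200): e=ell(m);print("seat",c,s,e,onz(im2,e[0],.047).round(4))
E
```

```text
yel [304.57179001 153.13029728] [  45   45 1581] [ 0.5206 -0.1169  0.059 ]
yel [302.43297252 239.0632806 ] [  41   37 1201] [ 0.5477 -0.2285  0.059 ]
gray [286.68404908 185.42944785] [254 175  55  36 326] [ 0.5073 -0.1558  0.084 ] ((254.0186767578125, 286.3912353515625), (70.5683364868164, 239.08432006835938), 21.810827255249023)
gray [295.53926702 205.88743455] [284 193  26  24 382] [ 0.5239 -0.178   0.084 ] ((296.1701354980469, 204.7103729248047), (22.9621524810791, 24.970809936523438), 110.14928436279297)
seatpx [ 65  10 160] [ 30   9 244]
seat [304.82245827 137.53376328] [ 270  105   66   65 2636] ((300.31634521484375, 135.07913208007812), (58.78349304199219, 79.1546401977539), 136.19947814941406) [0.5935 0.1375 0.047 ]
```

View pics/w1c.png

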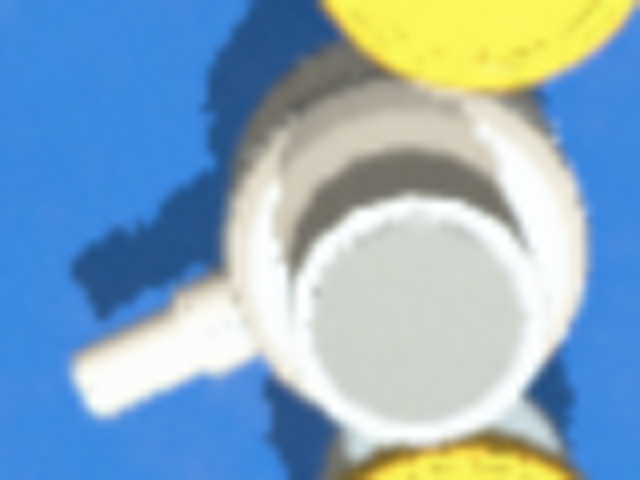

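View pics/w2c.png

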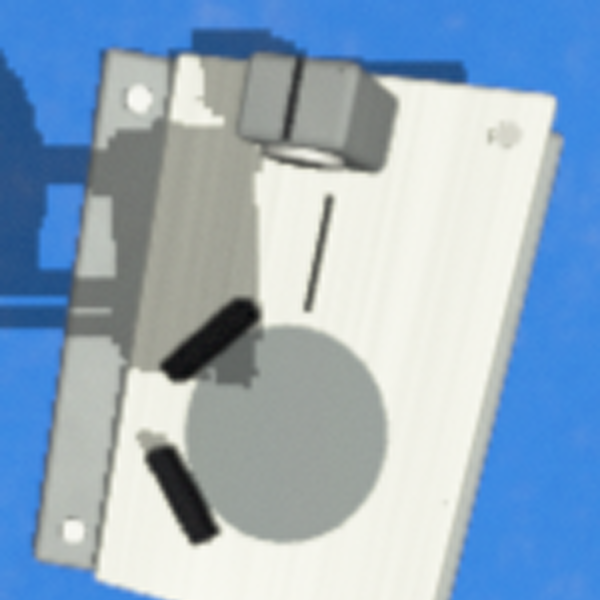

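```bash
python3 - <<'E'
from h import *
im=pickle.load(open("pics/w1.pkl","rb"));im2=pickle.load(open("pics/w2.pkl","rb"));t0=pickle.load(open("pics/top0.pkl","rb"))
c=onz(im,(297.0,204.3),.084);tip=onz(im,(255.6,213.4),.030);d=tip-c
print("cart",c,tip,np.hypot(*d[:2]),np.degrees(np.arctan2(d[1],d[0])))
print("cart top",onz(t0,(319.3,196.1),.084))
def c2(im,x,y,f,ox,oy): return (ox+(x-f/2+.5)/f,oy+(y-f/2+.5)/f)
sw=onz(im2,c2(0,287,433,4,240,35),.047); st=onz(t0,c2(0,271,204,6,170,140),.047); print("seat",sw,st)
for name,imx,S,pts in [("w",im2,sw,dict(line=((307,310),(330,197)),lo=((97,578),(173,60)),hi=((440,600),(555,95)))),("t",t0,st,dict(line=((195,195),(130,187)),lo=((385,333),(55,292)),hi=((405,93),(72,62))))]:
  f,ox,oy=(4,240,35) if name=="w" else (6,170,140)
  for k,(a,b) in pts.items():
    yaw=np.radians(-8)
    for _ in range(6):
      n=Ro.from_euler('z',yaw).apply([-np.sin(np.radians(25)),0,np.cos(np.radians(25))])
      P=[]
      for q in (a,b):
        o,dd=ray(imx,c2(0,*q,f,ox,oy));P.append(o+dd*((S-o)@n)/(dd@n))
      v=P[1]-P[0];yaw=np.arctan2(v[1],v[0])-np.pi/2
    X=Ro.from_euler('z',yaw).as_matrix()@[np.cos(np.radians(25)),0,np.sin(np.radians(25))]
    print(name,k,np.degrees(yaw),"deck x of feature",(P[0]-S)@X,(P[1]-S)@X)
E
```

```text
cart [ 0.52515103 -0.17564373  0.084     ] [ 0.47892557 -0.21818533  0.03      ] 0.06282181491777201 -137.37642219243978
cart top [ 0.52152266 -0.17417089  0.084     ]
seat [0.6075701  0.12785153 0.047     ] [0.6067677  0.12825361 0.047     ]
w line -10.278332551908974 deck x of feature -0.0016348585079676398 -0.0016348584454835276
w lo -9.262501639837707 deck x of feature -0.0582287042515674 -0.05822870425160705
w hi -9.017273691993452 deck x of feature 0.05841161465490649 0.05841162086938833
t line -9.177550332205726 deck x of feature -0.000176860849085366 -0.000176859975022309
t lo -9.111181564468135 deck x of feature -0.05798968389922018 -0.05798968223645935
t hi -7.58617297240143 deck x of feature 0.06115056701536571 0.06115056315397791
```

```bash
cat >> h.py <<'E'
SEAT=np.array([0.607,0.128,0.047]);DY=np.radians(-9.1)
DR=(Ro.from_euler('z',DY)*Ro.from_euler('y',-np.radians(25))).as_matrix() # cols x up slope,y port,z normal
def placeq(rel): # jaw direction at angle rel (ccw about deck normal) from deck y
    y=DR@[-np.sin(rel),np.cos(rel),0];z=-DR[:,2];x=np.cross(y,z)
    q=Ro.from_matrix(np.c_[x,y,z]).as_quat(); return [q[3],q[0],q[1],q[2]]
def placepos(h,dx=0,dy=0): return SEAT+DR@np.array([dx,dy,h])
E
python3 - <<'E'
from bench import *
from h import *
noz=np.radians(-137.4)
print(DR)
for g in range(-220,150,10):
    gr=np.radians(g)
    a=inverse_kinematics([.524,-.175,.064],down(gr));b=inverse_kinematics([.455,-.192,.064],down(gr))
    p=inverse_kinematics(placepos(.066),placeq(gr-noz));p2=inverse_kinematics(placepos(.15),placeq(gr-noz))
    print(g,[None if v is None else v.round(2).tolist() for v in (a,p)],b is not None and round(b[5],2),p2 is not None)
E
```

```text
[[ 8.94900822e-01  1.58158067e-01 -4.17299107e-01]
 [-1.43339888e-01  9.87413807e-01  6.68404875e-02]
 [ 4.22618262e-01  6.93889390e-18  9.06307787e-01]]
-220 [None, [0.28, -0.31, 1.82, -0.19, 1.24, 0.34]] False True
-210 [None, [0.28, -0.31, 1.82, -0.19, 1.24, 0.16]] False True
-200 [None, [0.28, -0.31, 1.82, -0.19, 1.24, -0.01]] False True
-190 [None, [0.28, -0.31, 1.82, -0.19, 1.24, -0.19]] False True
-180 [None, [0.28, -0.31, 1.82, -0.19, 1.24, -0.36]] False True
-170 [[-0.38, -0.02, 1.57, -0.0, 1.59, 2.58], [0.28, -0.31, 1.82, -0.19, 1.24, -0.53]] 2.5 True
-160 [[-0.38, -0.02, 1.57, -0.0, 1.59, 2.41], [0.28, -0.31, 1.82, -0.19, 1.24, -0.71]] 2.32 True
-150 [[-0.38, -0.02, 1.57, -0.0, 1.59, 2.23], [0.28, -0.31, 1.82, -0.19, 1.24, -0.88]] 2.15 True
-140 [[-0.38, -0.02, 1.57, -0.0, 1.59, 2.06], [0.28, -0.31, 1.82, -0.19, 1.24, -1.06]] 1.98 True
-130 [[-0.38, -0.02, 1.57, -0.0, 1.59, 1.89], [0.28, -0.31, 1.82, -0.19, 1.24, -1.23]] 1.8 True
-120 [[-0.38, -0.02, 1.57, -0.0, 1.59, 1.71], [0.28, -0.31, 1.82, -0.19, 1.24, -1.41]] 1.63 True
-110 [[-0.38, -0.02, 1.57, -0.0, 1.59, 1.54], [0
[... 1515 characters left out ...]
0 [[-0.38, -0.02, 1.57, -0.0, 1.59, -1.61], [0.28, -0.31, 1.82, -0.19, 1.24, 1.56]] -1.69 True
80 [[-0.38, -0.02, 1.57, -0.0, 1.59, -1.78], [0.28, -0.31, 1.82, -0.19, 1.24, 1.39]] -1.86 True
90 [[-0.38, -0.02, 1.57, -0.0, 1.59, -1.95], [0.28, -0.31, 1.82, -0.19, 1.24, 1.21]] -2.04 True
100 [[-0.38, -0.02, 1.57, -0.0, 1.59, -2.13], [0.28, -0.31, 1.82, -0.19, 1.24, 1.04]] -2.21 True
110 [[-0.38, -0.02, 1.57, -0.0, 1.59, -2.3], [0.28, -0.31, 1.82, -0.19, 1.24, 0.86]] -2.39 True
120 [[-0.38, -0.02, 1.57, -0.0, 1.59, -2.48], [0.28, -0.31, 1.82, -0.19, 1.24, 0.69]] -2.56 True
130 [None, [0.28, -0.31, 1.82, -0.19, 1.24, 0.51]] False True
140 [None, [0.28, -0.31, 1.82, -0.19, 1.24, 0.34]] False True
```

```bash
python3 - <<'E'
from h import *
im=pickle.load(open("pics/top0.pkl","rb"))
def dep(u,v):
    o,d=ray(im,(u,v)); V=np.array(im["view"]);f=-V[2,:3]; return (o+d*im["depth"][v,u]/(f@d)).round(3)
for p in [(345,148),(350,146),(356,110),(343,130),(400,148),(318,130),(318,110),(240,175),(350,40)]: print(p,dep(*p))
E
python3 - <<'E'
from bench import *
from h import *
g=np.radians(22)
move_to([.524,-.175,.15],down(g)); print(state()["time"],state()["ee_pos"])
grab("wrist","w3")
E
```

```text
(345, 148) [ 0.664 -0.256  0.071]
(350, 146) [ 0.664 -0.268  0.088]
(356, 110) [ 0.686 -0.257  0.312]
(343, 130) [ 0.69  -0.243  0.155]
(400, 148) [ 0.657 -0.413  0.075]
(318, 130) [ 0.719 -0.179  0.076]
(318, 110) [ 0.811 -0.187 -0.   ]
(240, 175) [ 0.613  0.059 -0.006]
(350, 40) [ 0.869 -0.253  0.313]
5.1333 [ 0.52445175 -0.17455746  0.15069135]
```

View pics/w3.png

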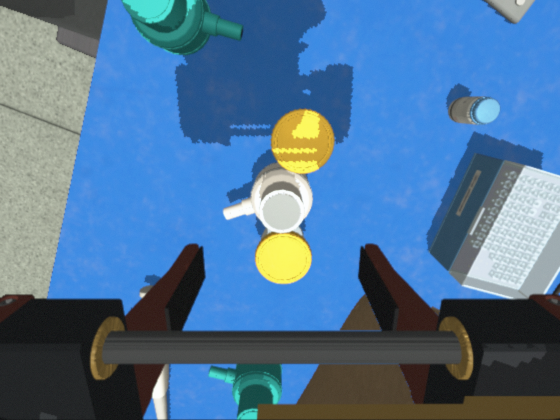

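```bash
python3 - <<'E'
from bench import *
from h import *
im=pickle.load(open("pics/w3.pkl","rb"))
c=onz(im,(282.3,211.5),.084);t=onz(im,(226,213),.03);d=t-c;print(c,t,np.degrees(np.arctan2(d[1],d[0])))
move_l([.524,-.175,.066],0.12)
f0=state()["ft_force"]
close(); s=state();print(s["time"],s["finger_gap"],s["ee_pos"],f0,s["ft_force"])
grab("wrist","w4")
E
```

```text
[ 0.52584377 -0.17617401  0.084     ] [ 0.47932248 -0.21633651  0.03      ] -139.19548418653542
7.375 0.0005817163341415129 [ 0.52399117 -0.17499957  0.06599215] [-0.47814823 -0.21716693  0.40658105] [0.30277676 0.28823172 0.58571715]
```

View pics/w4.png

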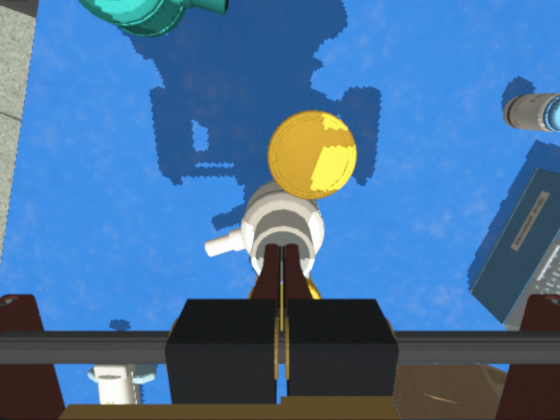

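```bash
python3 - <<'E'
from h import *
from bench import *
im=pickle.load(open("pics/w4.pkl","rb"))
print("tcp",proj(im,[.524,-.175,.066]),"tips",proj(im,[.524,-.175,.058]),"necktop",proj(im,[.524,-.175,.084]),proj(im,[.507,-.22,.03]))
V=np.array(im["view"]);o,_=ray(im,(0,0));f=-V[2,:3]
print(o,f)
for u,v in [(283,235),(283,243),(276,255),(270,250),(285,210),(310,150),(282,300),(275,265),(282,280)]:
    o,d=ray(im,(u,v));print((u,v),(o+d*im["depth"][v,u]/(f@d)).round(3))
cv2.imwrite("pics/w4c.png",cv2.resize(im["frame"][170:320,200:360],None,fx=4,fy=4,interpolation=cv2.INTER_CUBIC))
im=grab("top","t4"); im=grab("scene","s4")
E
```

```text
tcp [281.68181319 241.16382739] tips [281.664641   236.35223227] necktop [281.72545004 253.39074223] [240.71682193 263.50206019]
[ 0.49186013 -0.09611275  0.25758746] [ 0.1144546  -0.28346876 -0.95212689]
(283, 235) [ 0.52  -0.164  0.082]
(283, 243) [ 0.522 -0.168  0.084]
(276, 255) [ 0.517 -0.165  0.111]
(270, 250) [ 0.514 -0.166  0.104]
(285, 210) [ 0.519 -0.158  0.055]
(310, 150) [ 0.519 -0.115  0.056]
(282, 300) [ 0.524 -0.175  0.132]
(275, 265) [ 0.516 -0.165  0.122]
(282, 280) [ 0.521 -0.167  0.129]
```

View pics/w4c.png

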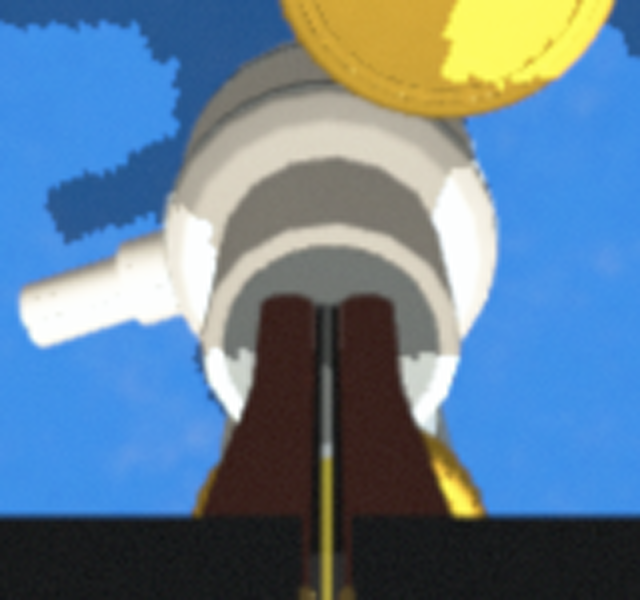

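View pics/t4.png

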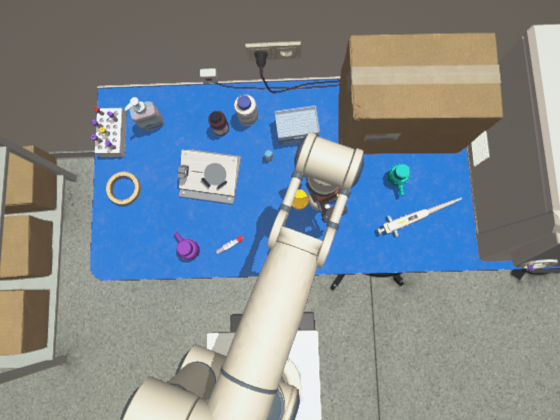

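```bash
python3 - <<'E'
from h import *
import bench
print([k for k in dir(bench) if 'tip' in k.lower() or 'tcp' in k.lower()])
for n,pts in [("w3",[(190,247),(198,249),(200,255),(370,248),(185,260)]),("w4",[(268,246),(272,246),(276,246),(290,246),(300,246),(300,250),(281,238),(268,243)])]:
    im=pickle.load(open(f"pics/{n}.pkl","rb"))
    V=np.array(im["view"]);f=-V[2,:3]
    for u,v in pts:
        o,d=ray(im,(u,v));print(n,(u,v),(o+d*im["depth"][v,u]/(f@d)).round(3))
im=pickle.load(open("pics/w4.pkl","rb"))
print(proj(im,[.520,-.166,.058]),proj(im,[.520,-.166,.085]),proj(im,[.520,-.166,.095]))
E
```

```text
['tcp_to_tips']
w3 (190, 247) [ 0.474 -0.182  0.185]
w3 (198, 249) [ 0.478 -0.182  0.184]
w3 (200, 255) [ 0.481 -0.183  0.188]
w3 (370, 248) [ 0.563 -0.146  0.188]
w3 (185, 260) [ 0.476 -0.181  0.201]
w4 (268, 246) [ 0.513 -0.167  0.1  ]
w4 (272, 246) [ 0.515 -0.166  0.099]
w4 (276, 246) [ 0.517 -0.165  0.1  ]
w4 (290, 246) [ 0.524 -0.162  0.1  ]
w4 (300, 246) [ 0.532 -0.167  0.083]
w4 (300, 250) [ 0.533 -0.169  0.084]
w4 (281, 238) [ 0.52  -0.166  0.085]
w4 (268, 243) [ 0.514 -0.172  0.084]
[281.15553064 222.78147045] [281.15015798 238.98733801] [281.14777392 246.17852436]
```

View pics/s4.png

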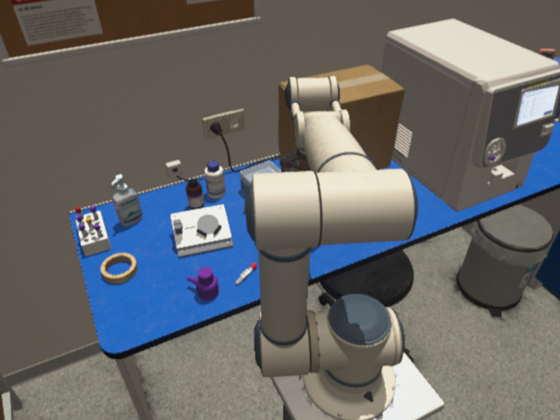

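```bash
python3 - <<'E'
import bench
print(bench.tcp_to_tips, bench.state()["ee_pos"])
E
```

```text
0.008 [ 0.52399344 -0.17500109  0.06600332]
```

```bash
python3 - <<'E'
from bench import *
from h import *
gripper_open()
for z in (.05,.038,.031):
    move_l([.524,-.175,z],0.1); print(z,state()["ft_force"].round(1))
im=grab("wrist","w5")
V=np.array(im["view"]);f=-V[2,:3]
for u,v in [(190,247),(198,249),(200,255),(370,248),(60,310),(500,310),(100,305)]:
        o,d=ray(im,(u,v));print((u,v),(o+d*im["depth"][v,u]/(f@d)).round(3))
print(state()["time"])
E
```

```text
0.05 [ 0.1 -0.2  0.6]
0.038 [-0.   0.8  0.3]
0.031 [ 0.2  0.3 -0.1]
(190, 247) [ 0.473 -0.183  0.065]
(198, 249) [ 0.478 -0.183  0.064]
(200, 255) [ 0.48  -0.184  0.067]
(370, 248) [ 0.563 -0.146  0.066]
(60, 310) [ 0.457 -0.166  0.151]
(500, 310) [ 0.564 -0.122  0.151]
(100, 305) [ 0.466 -0.161  0.15 ]
9.775
```

View pics/w5.png

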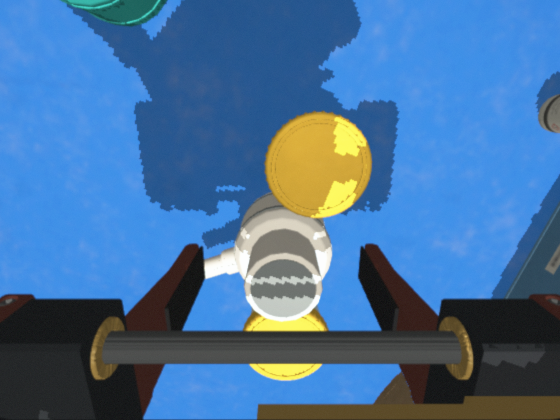

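```bash
python3 - <<'E'
from bench import *
from h import *
close(); s=state();print(s["time"],s["finger_gap"],s["ee_pos"],s["ft_force"].round(1))
grab("wrist","w6")
E
```

```text
10.5833 0.03948950380069945 [ 0.52408367 -0.17495927  0.03101878] [ 1.2  1.  -0.5]
```

View pics/w6.png

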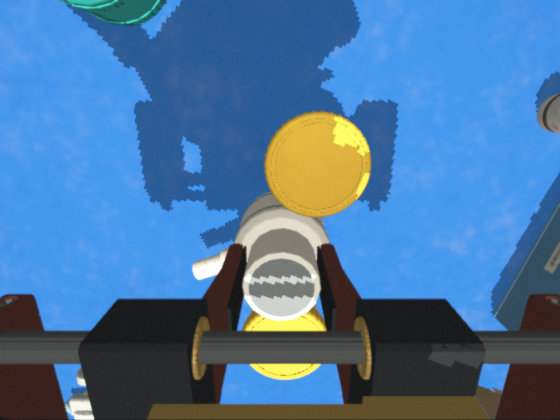

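```bash
python3 - <<'E'
from bench import *
from h import *
z=.0308
move_l([.524-.068,-.175-.017,z],0.05); print(state()["ft_force"].round(1))
hold(0.4); s=state();print(s["time"],s["finger_gap"],s["ee_pos"])
im=grab("wrist","w7")
E
```

```text
[0.6 0.7 2.8]
12.5833 0.03946475317739057 [ 0.45611591 -0.19206125  0.03098835]
```

View pics/w7.png

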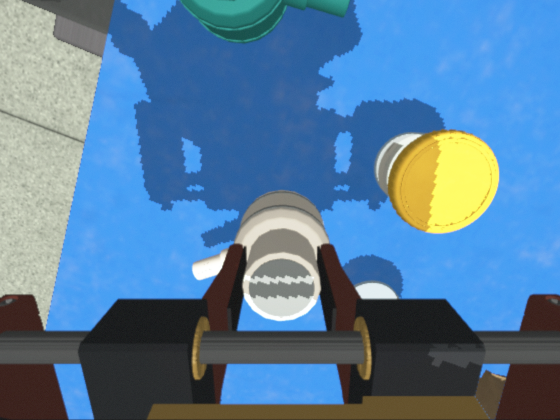

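```bash
python3 - <<'E'
from h import *
im=pickle.load(open("pics/w7.pkl","rb")); hsv=cv2.cvtColor(im["frame"],cv2.COLOR_BGR2HSV).astype(int)
H,S,V=[hsv[...,i] for i in range(3)]
for c,s,m in comps((H>18)&(H<35)&(S>130)&(V>70),2000): print("yel",c,s[2:],onz(im,ell(m)[0],.059).round(4))
cv2.imwrite("pics/w7c.png",cv2.resize(im["frame"][180:330,180:340],None,fx=5,fy=5,interpolation=cv2.INTER_CUBIC)[:600])
E
```

```text
yel [442.94987411 180.64774548] [ 110  103 8738] [ 0.5171 -0.1167  0.059 ]
yel [334.29866569 409.82800219] [ 340   23 5471] [ 0.5291 -0.2837  0.059 ]
```

View pics/w7c.png

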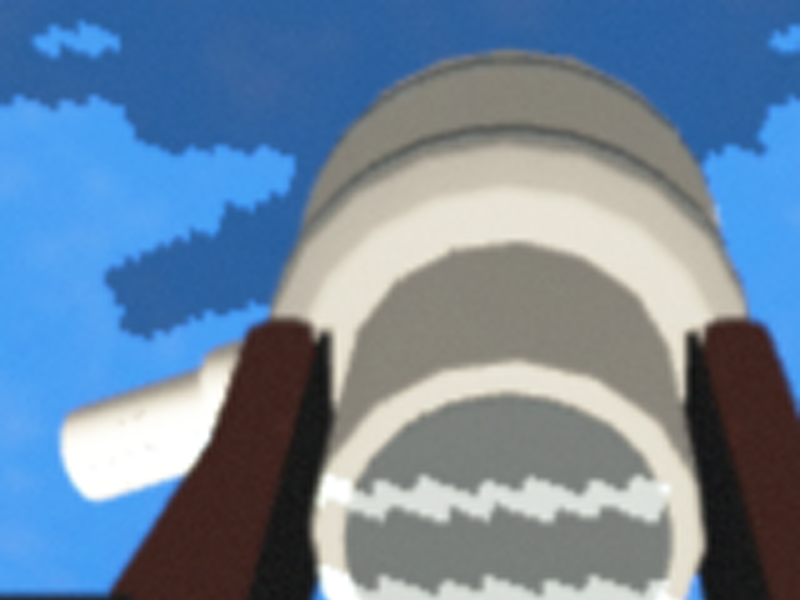

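```bash
python3 - <<'E'
from h import *
im=pickle.load(open("pics/w7.pkl","rb"))
c=onz(im,(281.5,284.8),.084);t=onz(im,(195.6,270.6),.03)
print(c,t)
for q in (c,np.array([.4561,-.1921,0])):
    d=(t-q)[:2];print(np.hypot(*d),np.degrees(np.arctan2(d[1],d[0])))
E
```

```text
[ 0.45594334 -0.19213012  0.084     ] [ 0.4101534  -0.23453198  0.03      ]
0.0624070155855857 -137.20005673976524
0.0625424859754229 -137.27732423406917
```

```bash
python3 - <<'E'
from bench import *
from h import *
rel=np.radians(159.2)
move_l([.456,-.192,.16],0.15)
j=inverse_kinematics(placepos(.131),placeq(rel));print(j)
move_to(placepos(.131,.001,0),placeq(rel)); hold(.2)
s=state();print(s["time"],s["finger_gap"],s["ee_pos"],s["ft_force"])
grab("wrist","w8");grab("top","t8");grab("scene","s8")
E
```

```text
[ 0.31069609 -0.39179656  1.77579531 -0.19650518  1.36738131  2.40501551]
16.5833 0.03922322159512382 [0.55329309 0.13640281 0.16614185] [-0.22998988  0.13693478 -2.59176049]
```

View pics/w8.png

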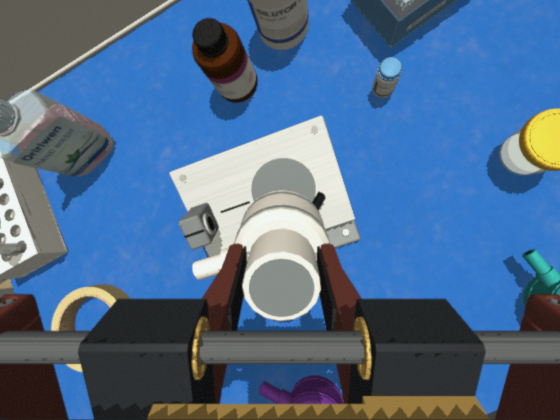

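View pics/t8.png

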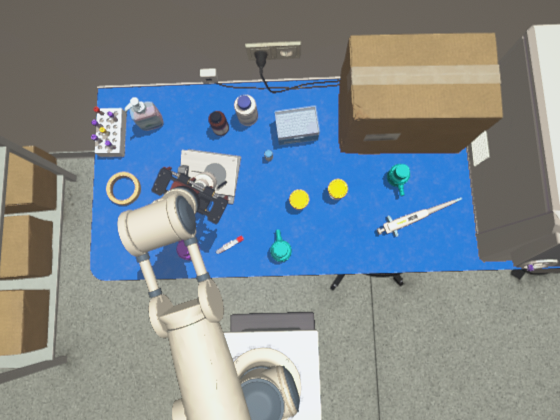

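View pics/s8.png

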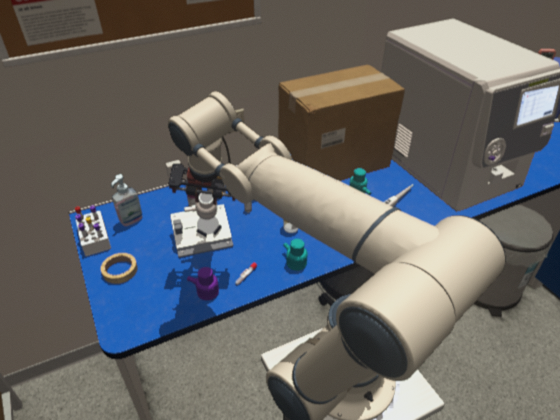

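```bash
python3 - <<'E'
from bench import *
from h import *
q=placeq(np.radians(159.2))
move_l(placepos(.045,.001,0),0.12)
print(state()["ft_force"].round(1))
f0=state()["ft_force"]
for h in (.040,.037,.035,.034,.033,.032,.031,.030,.029,.028):
    move_l(placepos(h,.001,0),0.03); hold(.05); f=state()["ft_force"]-f0; fn=f@DR[:,2]; print(h,f.round(1),round(fn,1))
    if fn>6: break
grab("wrist","w9"); print(state()["time"])
E
```

```text
[-0.2  0.2 -2. ]
0.04 [ 0.9  0.1 -1.5] -1.7
0.037 [ 1.8 -0.  -0.3] -1.0
0.035 [ 1.7 -0.5 -1.5] -2.1
0.034 [ 2.3 -0.8 -0.7] -1.7
0.033 [ 2.3 -2.   0.1] -1.0
0.032 [ 1.2 -1.9  0.2] -0.5
0.031 [ 0.5 -1.9  1.8] 1.3
0.03 [-5.1 -2.6  7.5] 8.7
20.1167
```

View pics/w9.png

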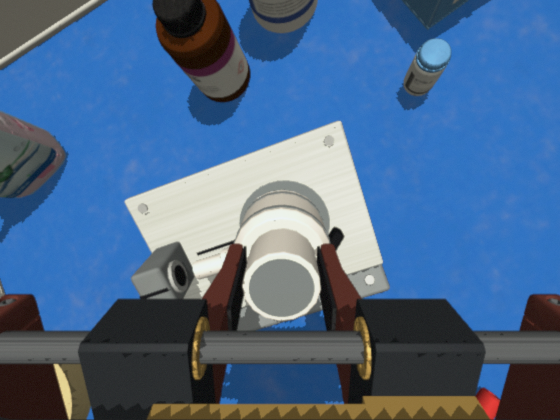

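```bash
python3 - <<'E'
from bench import *
from h import *
gripper_open(); hold(.2)
move_l(placepos(.13,.001,0),0.1)
hold(.2); grab("wrist","w10")
move_to([0.52,0.06,0.28],down(np.radians(0))); hold(.2)
grab("wrist","w11");grab("top","t11");print(state()["time"])
E
```

```text
24.925
```

View pics/w10.png

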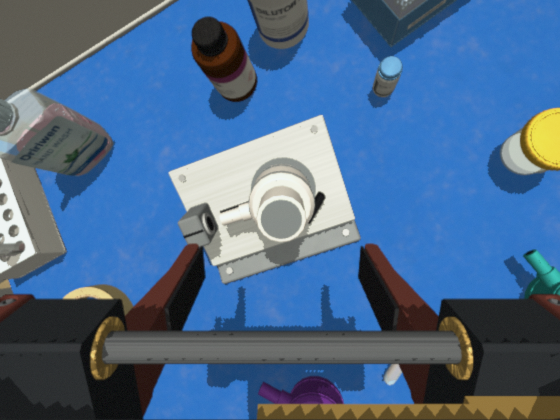

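View pics/w11.png

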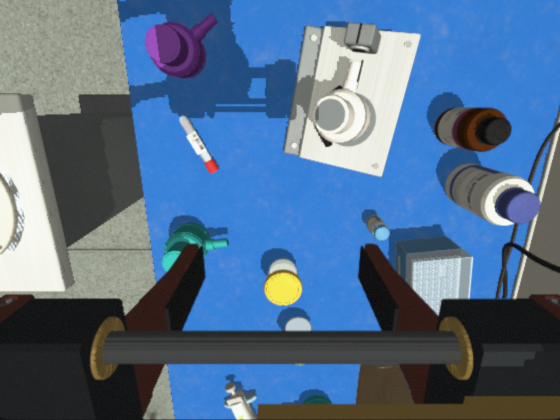

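View pics/t11.png

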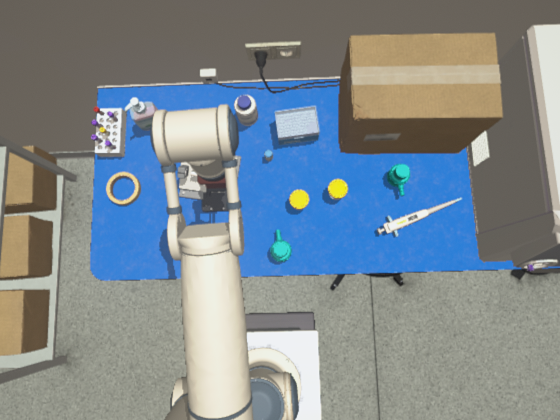

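Seated on the deck: in w10 the neck top is at (282,217) and the nozzle end at (222,216), next to the port. I'll measure it now.

```bash
python3 - <<'E'
from h import *
for n,r in [("w10",(165,255,180,330)),("w11",(15,160,290,390))]:
    im=pickle.load(open(f"pics/{n}.pkl","rb"));a,b,c,d=r
    cv2.imwrite(f"pics/{n}c.png",cv2.resize(im["frame"][a:b,c:d],None,fx=5,fy=5,interpolation=cv2.INTER_CUBIC)[:600])
t=pickle.load(open("pics/t11.pkl","rb"));hsv=cv2.cvtColor(t["frame"],cv2.COLOR_BGR2HSV).astype(int)
for c,s,m in comps((abs(hsv[...,0]-28)<7)&(hsv[...,1]>130)&(hsv[...,2]>120),100): print("cup",onz(t,c,.059).round(4))
E
```

```text
cup [ 0.5472 -0.2287  0.059 ]
cup [ 0.5198 -0.1162  0.059 ]
```

View pics/w10c.png

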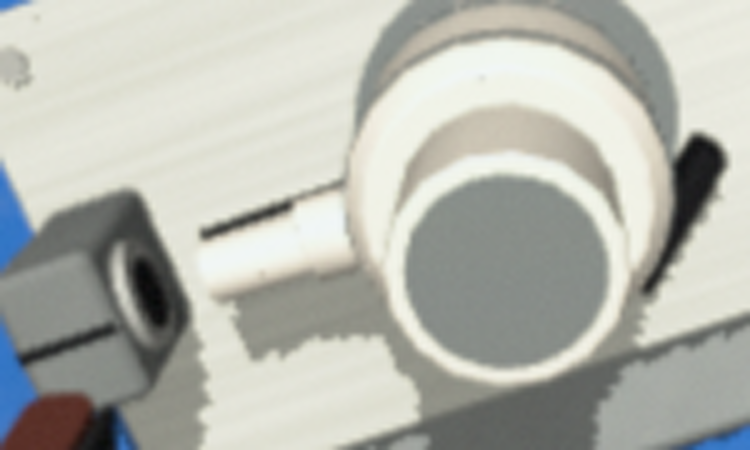

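View pics/w11c.png

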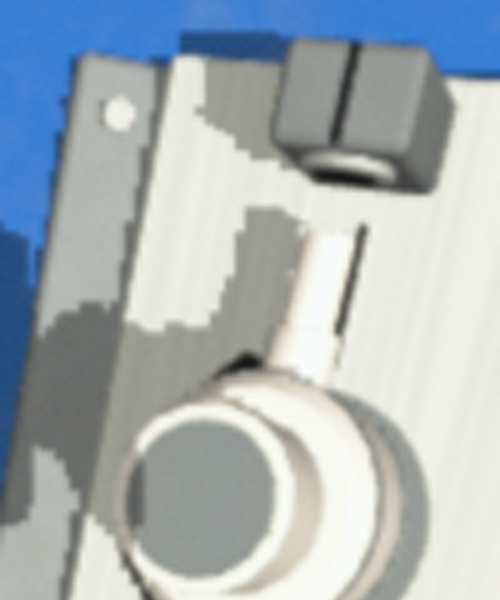

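```bash
python3 - <<'E'
from h import *
def ond(im,uv,h):
    o,d=ray(im,uv);n=DR[:,2];p0=SEAT+n*h;p=o+d*((p0-o)@n)/(d@n);return DR.T@(p-SEAT)
for n,ox,oy,c,t,port in [("w10",180,165,(508,267),(208,268),(148,292)),("w11",290,15,(207,497),(328,234),(352,170))]:
    im=pickle.load(open(f"pics/{n}.pkl","rb"))
    f=lambda p:(ox+(p[0]-2)/5,oy+(p[1]-2)/5)
    C=ond(im,f(c),.084);T=ond(im,f(t),.030);P=ond(im,f(port),.030);d=T-C
    print(n,C.round(4),T.round(4),"port",P.round(4),"len",np.hypot(*d[:2]),"off deg",np.degrees(np.arctan2(-d[0],d[1])))
E
```

```text
w10 [-0.0012  0.0005  0.084 ] [0.0011 0.0621 0.03  ] port [0.0007 0.0751 0.03  ] len 0.06162347857683216 off deg -2.113476233536989
w11 [-0.0005  0.0021  0.084 ] [-0.0004  0.063   0.03  ] port [0.002  0.0766 0.03  ] len 0.06087624492990383 off deg -0.14840833575174095
```

```bash
python3 - <<'E'
from bench import *
hold(.3); print(state()["ft_force"].round(1),state()["time"]); job_done()
E
```

```text
[-0.2 -0.2  0.2] 25.225
the job is handed in; nothing more can be done
```

The cartridge is on the seat of the tilted stand with its nozzle pointing at the port, and I handed the job in at 25.2 s. I gripped it by the neck, slid it 70 mm toward the robot, still standing, then carried it over. I lowered it along the deck's normal until it touched, let go and backed off.

**Last checks (two wrist views after release):**
- **Position:** the axis is within about 2 mm of the seat's centre along and across the slope. The limit is 10 mm.
- **Nozzle:** it points at the port within about 2° (limit 8.6°), and its end is about 13–14 mm from the port.
- **Cups:** in the top view both are within about 1 mm of where they started. A partial wrist view had put the left cup about 3 mm off; the limit is 15 mm.
- **Contact:** the wrist force is near zero and the gripper is clear of everything.

I did not measure the tilt separately; the neck-top and nozzle-end positions fit a flat-seated cartridge.

**What failed or disagreed:**
- **First grip:** it closed on air above the neck and moved nothing.
- **Fingertips:** images showed them about 28 mm behind the reported TCP, where the description says 8 mm ahead. I lowered the TCP by 35 mm, and the second grip held at a 39.5 mm gap on the 40 mm neck.

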